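Find the softest rubber pad with a hand hardness gauge

ROBOT

A 6-joint arm with a two-finger parallel gripper is mounted at the origin on a cart in front of the work surface, level with it; the furniture and walls round the work are solid. World frame = base frame: x ahead of the robot, y to its left, z up, the work surface at z = 0. Lengths are in m, angles in rad, forces in N, time in s.
With the tool pointing down it reaches from about 0.375 to 0.9 m from the base axis. Payload 3.1 kg.
Tool frame: the origin (TCP) lies on the front face of the gripper's body, between the roots of the fingers; the fingertips stand 73 mm ahead of it and the grasp point (between the pads) lies 54 mm ahead of it (manip.tips_ahead is the distance from the TCP to the fingertips, in m); z points along the fingers, y is the line along which they close (so a half turn about z gives the same grasp; the last joint's range is limited). The gripper opens to 85 mm and grips with 20 to 120 N. Pads are 22 mm wide; open, the fingers measure 114 mm over their backs; the gripper's body (76 mm by 85 mm) begins 54 mm behind the grasp point. The pads swing forward as they close: fully open they stand 13 mm farther back than shut.
Start: joints at [-1.347, 0.527, 1.433, -0, 1.181, -0.178], TCP at [0.244, -0.575, 0.304] pointing down, gripper open.
Joint ranges: [-3.08, 3.08], [-0.75, 2.2], [0.22, 2.44], [-1.43, 4.57], [0, 2.65], [-2.85, 2.85]. Speed limits (rad/s): [2.79, 2.79, 3.14, 3.14, 3.14, 3.14].

INTERFACE

Orientations are given as a unit quaternion [x, y, z, w].
In Python, from station import sense, eyes, workorder, manip gives the robot as it stands.
- The arm moves only by the shell command python3 -m inch 'ROWS' [OPENING] [FORCE]. ROWS is JSON, a list of rows, each an object of numbers: "dx", "dy", "dz": the shift along the tool's x, y, z in cm; "wx", "wy", "wz": the turn, a rotation vector about the tool's x, y, z in degrees. In form: [{"dx": .., "dy": .., "dz": .., "wx": .., "wy": .., "wz": ..}, ...]. A call has 1 to 10 rows; each row shifts and turns the commanded pose from where the row before left it, along the tool's axes as they then stand; what a row does not reach is not made up. A row lasts 1/8 s, in which the tool goes at most 62.5 mm and 10.7 degrees, less where a joint would pass 70% of its speed; a pose out of reach is approached as far as the arm can. A call with a gripper value outside its range is refused whole. OPENING is the opening, from 0 (shut) to 1 (fully open), set as the call begins (- or left out, the last holds). The fingers move at their own pace and stop on an object; FORCE is the grip in N (left out, the last holds). Time passes only in rows, so rows that do not move let the fingers close. It gives the time, the measured TCP pose, the force, the opening and the grip force at its end, in the units of the state.
- sense(): the state, without advancing time (a new reading comes with each control period).
- eyes.snapshot(name): name is "side" or "top" or "wrist"; returns the picture (420x560x3 uint8, red, green, blue); there is no depth.
- eyes.camera_params(name): a dict with "fx", "fy", "cx", "cy" (pixels), "rvec" (rotation vector, rad) and "tvec" (3), from world to camera coordinates, as OpenCV has them. Camera axes: x right, y down, z forward; pixel columns grow to the right and rows downward; lengths in m; the calibration is good to about 2 mm. A picture is of the moment at which its call begins: read the wrist's pose just before it. camera_params takes no time and is no camera call; for the wrist camera it gives the pose at the moment of the call.
- workorder.sign_off(): hands the job in; it is judged then, once.
The state is a dict: "t": time; "q": joint angles; "qd": joint speeds; "tau": joint torques, N m; "tcp_pos": TCP position; "tool_rot": TCP orientation; "force": force on the tool from outside, world axes, zero at the start; "ft_torque": the same for the moment, N m; "finger_gap": opening from 0.0 (shut) to 1.0 (fully open); "gripper_force": force on a finger pad.
Only numpy, scipy, OpenCV 4.12 (cv2) and the standard library are available. Lean on these libraries where they do the work, as an engineer would, in place of code of your own. Each camera call takes 0.05 s, during which the arm holds its last target. There are 200 camera calls.

TASK

Check the three rubber pads in the plate with the hand gauge: going from left to right, press it upright on the middle of each pad with the collar fully down on the rubber, hold it there with a push of about 10 N (never over 20 N) for a second, and read how far the pin is driven in. Put the gauge back home in its stand, then lay the softest pad, the one the pin sinks into deepest, flat in the white tray. Leave the other two pads in their recesses and the other things alone.

Things in the scene. Friction and masses are not known exactly. Their poses are not given: they have to be found in the camera images.
- gauge: hand gauge for rubber hardness, upright in its stand, 0.2 to 0.45 kg: steel collar 32 mm across with a flat face down, above it a round dark dial case (57 mm across, 88 mm above the collar face at its top), on top a grip block. The dial faces the gauge's -x, roughly to the robot. A sprung steel pin, 6 mm thick, sticks 8 mm out below the collar. Origin: centre of the collar's lower face, z up
- gauge_grip (a point): middle of the gauge's black upright grip block, 115 mm above the collar face; the block is 30 mm wide along the gauge's y (close the fingers on these sides), 24 mm along its x, and reaches from 87 to 137 mm above the collar face
- needle (a joint): dial needle, rad: 0 with the pin fully out (lower left), growing clockwise 0.589 per mm that the pin is pushed up into the gauge (its spring: 1 N per mm), 4.71 at 8 mm. Collar down on the rubber it shows about 1.35 on the softest pad, 2.3 on the next, 3.1 on the hardest; the pin alone then takes about 2.3, 3.9 and 5.3 N, all further push goes through the collar. Springs back when lifted
- stand: the gauge's stand, fixed: dark base 78 x 72 x 10 mm, on it a black block 60 x 60 mm, its top 28 mm above the worktop, with a round socket 36 mm across and 18 mm deep, 3 mm chamfer (the collar has 2 mm play all round; the pin hangs free in a hole in the socket's floor). Origin: centre of the underside, z up
- stand_seat (a point): centre of the socket's floor, 10 mm above the worktop: here the centre of the collar face rests when the gauge stands home
- plate: aluminium plate, fixed, 76 x 194 x 10 mm, long side along its y, with three round recesses 50 mm across and 6 mm deep in a row along y, 60 mm apart; +y is the left end seen from the robot. Origin: centre of the underside
- recess_left (a point): centre of the floor of the left recess, 4 mm above the worktop
- recess_middle (a point): centre of the floor of the middle recess, 4 mm above the worktop
- recess_right (a point): centre of the floor of the right recess, 4 mm above the worktop
- pad_a: round black rubber pad, 46 mm across, 20 to 24 mm thick, 70 to 110 g, loose, flat in a recess, 14 to 18 mm of it above the plate; one of three alike but for thickness; only a test tells the hardness. A spot 15 mm across in the middle of its top gives under the pin; the rim round it yields about 1 mm per 6 N. Grasp by the round edge from above. Origin: centre of the underside, z up
- pad_b: round black rubber pad, 46 mm across, 20 to 24 mm thick, 70 to 110 g, loose, flat in a recess, 14 to 18 mm of it above the plate; one of three alike but for thickness; only a test tells the hardness. A spot 15 mm across in the middle of its top gives under the pin; the rim round it yields about 1 mm per 6 N. Grasp by the round edge from above. Origin: centre of the underside, z up
- pad_c: round black rubber pad, 46 mm across, 20 to 24 mm thick, 70 to 110 g, loose, flat in a recess, 14 to 18 mm of it above the plate; one of three alike but for thickness; only a test tells the hardness. A spot 15 mm across in the middle of its top gives under the pin; the rim round it yields about 1 mm per 6 N. Grasp by the round edge from above. Origin: centre of the underside, z up
- reject_tray: shallow white square tray, fixed, 104 x 104 mm, 16 mm high, walls 3 mm, inner floor about 3 mm above the worktop. Origin: centre of the underside, sides along its x and y
- timer: white round twist timer, 63 mm across, 36 mm high, a bystander near the bottles behind the plate. Origin: centre of the underside
- marker: marker pen, 135 mm long, 17 mm thick, white with a red cap, a bystander lying at the front of the worktop. Origin: under its middle
Mind the look-alikes: they are no part of the job. Leave any blue look-alike of the pad_b alone.

How it is judged:
On the way, in this order (a step that is already met when the one before it is completed fails the run):
1. the gauge stands upright on the left pad, its collar down on the rubber and pressed with at least 7 N, for 0.5 s (horizontal distance between gauge and recess_left below 0.007 m and angle between gauge's own z axis and vertical below 0.1 rad and ((contact force between gauge and pad_a above 7 N and horizontal distance between pad_a and recess_left below 0.008 m) or (contact force between gauge and pad_b above 7 N and horizontal distance between pad_b and recess_left below 0.008 m) or (contact force between gauge and pad_c above 7 N and horizontal distance between pad_c and recess_left below 0.008 m))), for 0.5 s.
2. the gauge stands upright on the middle pad, its collar down on the rubber and pressed with at least 7 N, for 0.5 s (horizontal distance between gauge and recess_middle below 0.007 m and angle between gauge's own z axis and vertical below 0.1 rad and ((contact force between gauge and pad_a above 7 N and horizontal distance between pad_a and recess_middle below 0.008 m) or (contact force between gauge and pad_b above 7 N and horizontal distance between pad_b and recess_middle below 0.008 m) or (contact force between gauge and pad_c above 7 N and horizontal distance between pad_c and recess_middle below 0.008 m))), for 0.5 s.
3. the gauge stands upright on the right pad, its collar down on the rubber and pressed with at least 7 N, for 0.5 s (horizontal distance between gauge and recess_right below 0.007 m and angle between gauge's own z axis and vertical below 0.1 rad and ((contact force between gauge and pad_a above 7 N and horizontal distance between pad_a and recess_right below 0.008 m) or (contact force between gauge and pad_b above 7 N and horizontal distance between pad_b and recess_right below 0.008 m) or (contact force between gauge and pad_c above 7 N and horizontal distance between pad_c and recess_right below 0.008 m))), for 0.5 s.
At the end, for the whole second after the job is handed in: Gauge upright and still, home in its stand (5 mm sideways, 3 mm of the floor, 0.08 rad); the softest pad, which is also the heaviest (over 0.93 N on the tray), flat and still on the white tray's floor, centre within 35 mm of its centre lines; the other two pads within 10 mm of where they were (horizontal distance between gauge and stand_seat below 0.005 m and z of gauge in the frame of stand_seat below 0.003 m and angle between gauge's own z axis and vertical below 0.08 rad and linear speed of gauge below 0.02 m/s and ((x of pad_a in the frame of reject_tray between -0.035 and 0.035 m and y of pad_a in the frame of reject_tray between -0.035 and 0.035 m and z of pad_a in the frame of reject_tray below 0.007 m and angle between pad_a's own z axis and vertical below 0.1 rad and linear speed of pad_a below 0.02 m/s and distance of each of pad_b, pad_c from where it was at the start of the episode below 0.01 m) or (x of pad_b in the frame of reject_tray between -0.035 and 0.035 m and y of pad_b in the frame of reject_tray between -0.035 and 0.035 m and z of pad_b in the frame of reject_tray below 0.007 m and angle between pad_b's own z axis and vertical below 0.1 rad and linear speed of pad_b below 0.02 m/s and distance of each of pad_a, pad_c from where it was at the start of the episode below 0.01 m) or (x of pad_c in the frame of reject_tray between -0.035 and 0.035 m and y of pad_c in the frame of reject_tray between -0.035 and 0.035 m and z of pad_c in the frame of reject_tray below 0.007 m and angle between pad_c's own z axis and vertical below 0.1 rad and linear speed of pad_c below 0.02 m/s and distance of each of pad_a, pad_b from where it was at the start of the episode below 0.01 m)) and contact force between reject_tray and anything else above 0.93 N); the robot touches nothing.
It fails at once if the gauge is pressed on a pad with more than 20 N (contact force between gauge and pad_a above 20 N or contact force between gauge and pad_b above 20 N or contact force between gauge and pad_c above 20 N).
It fails at once if the gauge is tipped over by more than 0.6 rad (angle between gauge's own z axis and vertical above 0.6 rad).
It fails at once if the timer or the marker is moved by more than 20 mm (distance of any of timer, marker from where it was at the start of the episode above 0.02 m).
It also fails if it takes over 72 s, if anything falls off the work surface, if the arm or the gripper's body presses on something with over 40 N, if the wrist force passes 120 N, or if a joint passes its speed limit or range.

## Working session

There is one attempt and no reset: what is moved stays moved. The work goes in short steps, Python scripts to look and compute and a shell command to move; the robot and the scene stay as the last step left them, time stands still between calls to the robot, and variables do not carry over. Pictures are saved under pics/ and viewed, at most 10 in all, crops included, and the job is handed in when it is done.

```bash
mkdir -p pics; ls; python3 - <<'E'
from station import sense, eyes, manip
import cv2, numpy as np
s=sense(); print(s['t'],s['tcp_pos'],s['tool_rot'],s['finger_gap'],manip.tips_ahead)
for n in ['top','side']:
    im=eyes.snapshot(n); cv2.imwrite(f'pics/{n}0.png',im[:,:,::-1])
    p=eyes.camera_params(n); R=cv2.Rodrigues(np.array(p['rvec']))[0]; print(n,p['fx'],p['cx'],p['cy'],-R.T@np.array(p['tvec']), R[2])
E
```

```text
pics
0.0 [ 0.24430767 -0.57466454  0.30293208] [ 9.79888505e-01  1.99542826e-01 -3.27884141e-05 -1.08493545e-03] 0.9989151951639192 0.0726
top 462.28199352426526 276.98271108664784 205.01357037526213 [ 0.34850939 -0.18306277  1.08514065] [ 0.20012822 -0.01520055 -0.97965179]
side 429.1910050500971 277.8538156891988 210.16167679089213 [0.49221072 0.19652311 0.86969111] [ 0.06332761 -0.46648003 -0.88226186]
```

View pics/top0.png

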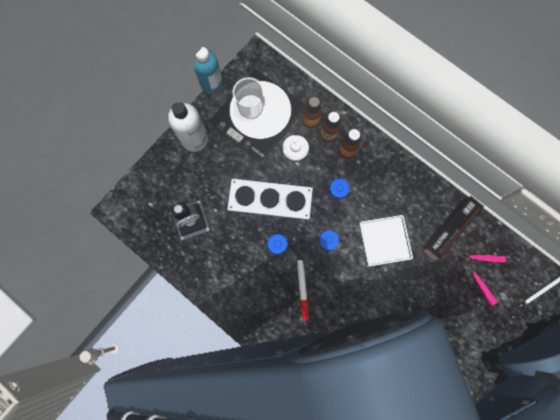

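View pics/side0.png

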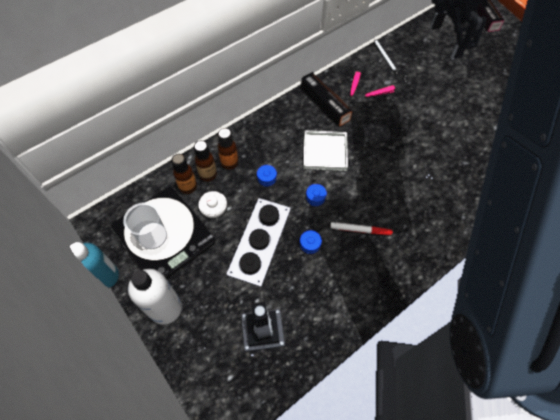

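Top picture: the plate is at about (270,199), with pads at (245,196), (270,198) and (296,201). The gauge in its stand is at (188,218) and the tray at (386,240). Possible mix-ups for a pad are the blue discs at (340,188), (278,244) and (330,240). The pads I want are the three black ones in the plate. The timer (295,148) and marker (303,290) are bystanders.

```bash
cat > h.py <<'E'
from station import sense, eyes, manip
import cv2, numpy as np
def P(n,p=None):
    p=p or eyes.camera_params(n); R=cv2.Rodrigues(np.array(p['rvec'],float))[0]; t=np.array(p['tvec'],float)
    return R,t,np.array([[p['fx'],0,p['cx']],[0,p['fy'],p['cy']],[0,0,1]])
def ray(cam,uv,z):
    R,t,K=cam; c=-R.T@t; d=R.T@np.linalg.inv(K)@np.array([uv[0],uv[1],1.]); return c+d*(z-c[2])/d[2]
def proj(cam,X):
    R,t,K=cam; v=K@(R@np.array(X,float)+t); return v[:2]/v[2]
def blobs(m,lo,hi):
    n,l,s,c=cv2.connectedComponentsWithStats(m.astype(np.uint8))
    return [(c[i],s[i],l==i) for i in range(1,n) if lo<s[i][4]<hi]
E
python3 - <<'E'
from h import *
for n in ['top','side']:
    im=cv2.imread(f'pics/{n}0.png'); g=im.max(2).astype(int); lo=im.min(2); cam=P(n)
    print(n)
    for c,s,m in blobs((lo>150),500,6000):
        r=cv2.minAreaRect(np.argwhere(m)[:,::-1].astype(np.float32))
        z=.010 if abs(r[1][0]-r[1][1])>20 else .016
        b=cv2.boxPoints(r); W=np.array([ray(cam,x,z)[:2] for x in b])
        print('white',c.round(),r[1],W.round(3).tolist(),W.mean(0).round(4))
    x0,x1,y0,y1=(225,320,175,222) if n=='top' else (222,295,195,288)
    sub=np.zeros_like(g,bool); sub[y0:y1,x0:x1]=g[y0:y1,x0:x1]<40
    for c,s,m in blobs(sub,120,800): print('pad',c.round(1),s[2:],ray(cam,c,.024)[:2].round(4))
    b=(im[:,:,0]>150)&(im[:,:,2]<60)
    for c,s,m in blobs(b,50,800): print('blue',c.round(),ray(cam,c,.02)[:2].round(3))
a=cv2.imread('pics/top0.png')[190:250,160:220]; b=cv2.imread('pics/side0.png')[295:355,235:295]
cv2.imwrite('pics/g0.png',np.hstack([cv2.resize(x,None,fx=6.6,fy=6.6,interpolation=cv2.INTER_CUBIC) for x in (a,b)]))
E
```

```text
top
white [398.  94.] (313.20745849609375, 2.7440032958984375) [[1.113, -0.23], [1.119, -0.234], [0.564, -0.789], [0.559, -0.784]] [ 0.8387 -0.5095]
white [373. 102.] (325.799072265625, 2.946319580078125) [[1.11, -0.15], [1.117, -0.155], [0.539, -0.734], [0.534, -0.728]] [ 0.8249 -0.4418]
white [363. 114.] (269.9956359863281, 3.556131362915039) [[1.021, -0.182], [1.028, -0.188], [0.553, -0.664], [0.546, -0.658]] [ 0.7868 -0.4229]
white [261. 110.] (62.089115142822266, 57.723480224609375) [[0.766, -0.083], [0.911, -0.128], [0.856, -0.274], [0.714, -0.226]] [ 0.8116 -0.1781]
white [295. 147.] (24.0, 25.0) [[0.739, -0.23], [0.734, -0.29], [0.673, -0.284], [0.678, -0.224]] [ 0.7059 -0.2572]
white [270. 199.] (82.38192749023438, 32.13557815551758) [[0.567, -0.081], [0.645, -0.095], [0.604, -0.288], [0.528, -0.272]] [ 0.5861 -0.1838]
white [386. 240.] (45.374122619628906, 46.68931198120117) [[0.51, -0.388], [0.519, -0.498], [0.413, -0.5], [0.405, -0.392]] [ 0.462  -0.4442]
white [ 11. 321.] (66.0, 31.0) [[0.43, 0.45], [0.423, 0.379], [0.278, 0.377], [0.284, 0.446]] [0.3535 0.4131]
blue [33
[... 1236 characters left out ...]
07803344726562) [[0.643, -0.093], [0.609, -0.292], [0.526, -0.268], [0.567, -0.074]] [ 0.586  -0.1817]
white [149. 290.] (32.4841423034668, 37.79405212402344) [[0.846, -0.035], [0.8, -0.093], [0.744, -0.044], [0.79, 0.011]] [ 0.7951 -0.0402]
white [498. 409.] (70.0, 26.0) [[0.154, 0.12], [0.15, 0.076], [0.022, 0.059], [0.029, 0.104]] [0.0889 0.0897]
pad [268.6 216. ] [ 17  18 197] [ 0.5714 -0.2335]
pad [287.  242.7] [ 19  27 213] [ 0.5233 -0.1746]
pad [258.9 240.4] [ 17  18 182] [ 0.5838 -0.1722]
pad [249.2 264.4] [ 19  20 192] [ 0.5958 -0.1153]
pad [284.7 267.3] [ 24  23 257] [ 0.5212 -0.1185]
blue [266. 173.] [ 0.593 -0.348]
blue [316. 192.] [ 0.473 -0.311]
blue [310. 240.] [ 0.474 -0.189]
```

View pics/g0.png

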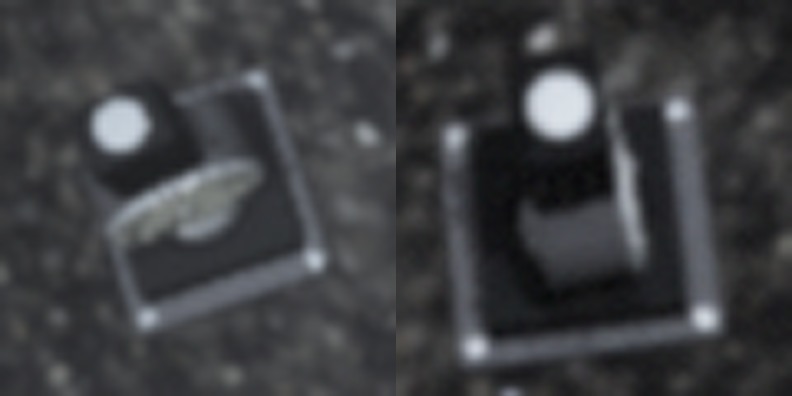

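The crop shows the gauge in its stand: the white grip cap is at top px (178.2,208.9) and side px (259.5,310.6), and the base's corner screws are visible.

```bash
python3 - <<'E'
from h import *
T,S=P('top'),P('side')
def tri(a,b):
    A=[];B=[]
    for c,u in((T,a),(S,b)):
        M=c[2]@np.c_[c[0],c[1]]
        for k in(0,1): r=u[k]*M[2]-M[k];A.append(r[:3]);B.append(-r[3])
    return np.linalg.lstsq(np.array(A),np.array(B),rcond=None)[0]
print('cap',tri((178.2,208.9),(259.5,310.6)))
t=lambda x,y:(160+x/6.6,190+y/6.6)
s=lambda x,y:(235+(x-396)/6.6,295+y/6.6)
for n,c,l in(('top',T,[t(257,78),t(313,260),t(148,318)]),('side',S,[s(455,133),s(677,108),s(704,318),s(475,346)])):
    for u in l: print(n,ray(c,u,.010).round(4))
p=sense(); R=cv2.Rodrigues(np.array(eyes.camera_params('wrist')['rvec']))[0]
from scipy.spatial.transform import Rotation as Ro
M=Ro.from_quat(p['tool_rot']).as_matrix(); c=P('wrist'); print('toolaxes\n',M.round(3)); print('cam in tool',(M.T@(-c[0].T@c[1]-p['tcp_pos'])).round(4)); print((c[0]@M).round(3), c[2][0,0])
E
```

```text
cap [0.55113904 0.00811046 0.14070069]
top [ 0.5926 -0.0156  0.01  ]
top [ 0.5246 -0.0317  0.01  ]
top [0.5091 0.0278 0.01  ]
side [ 0.5905 -0.0123  0.01  ]
side [ 0.5245 -0.0286  0.01  ]
side [0.5085 0.0323 0.01  ]
side [0.5742 0.0489 0.01  ]
toolaxes
 [[ 0.92   0.391 -0.   ]
 [ 0.391 -0.92   0.002]
 [ 0.    -0.002 -1.   ]]
cam in tool [ 0.0724  0.0001 -0.0689]
[[-0.     1.    -0.001]
 [-0.959 -0.001 -0.284]
 [-0.284  0.001  0.959]] 299.83690946134175
```

```bash
python3 -m inch '[{"dx":3.18,"dy":-2.6},{"dx":3.18,"dy":-2.6},{"dx":3.18,"dy":-2.6},{"dx":3.18,"dy":-2.6},{"dx":3.18,"dy":-2.6},{"dx":3.18,"dy":-2.6},{"dx":3.18,"dy":-2.6},{"dx":3.18,"dy":-2.6},{"dx":3.18,"dy":-2.6},{"dx":3.18,"dy":-2.6}]' 1 60
python3 -m inch '[{"dx":3.18,"dy":-2.6},{"dx":3.18,"dy":-2.6},{"dx":3.18,"dy":-2.6},{"dx":3.18,"dy":-2.6},{"dx":3.18,"dy":-2.6},{"dx":3.18,"dy":-2.6},{"wz":-10.6},{"wz":-10.6},{"wz":-10.6},{"wz":-10.6}]'
python3 -m inch '[{"wz":-10.6},{"wz":-10.6},{"wz":-10.6},{"wz":-10.6},{"wz":-10.6},{"wz":-10.6}]'
python3 -m inch '[{"wz":-10.6},{"wz":-10.6},{"wz":-10.6},{"wz":-10.6},{"wz":-10.6},{"wz":-10.6},{}]'
cat >> h.py <<'E'
from scipy.spatial.transform import Rotation as Ro
def rows(target=None,yaw=None):
    "world TCP target and tool-x heading (deg) -> shift cm / turn deg in tool axes"
    s=sense(); M=Ro.from_quat(s['tool_rot']).as_matrix(); h=np.degrees(np.arctan2(M[1,0],M[0,0]))
    print('t',round(s['t'],2),'tcp',np.round(s['tcp_pos'],4),'heading',round(h,1),'tilt z',M[:,2].round(3),'F',np.round(s['force'],1))
    if target is not None: print('shift',(M.T@(np.array(target)-s['tcp_pos'])*100).round(2))
    if yaw is not None: print('wz',round(-((yaw-h+180)%360-180),1))
E
python3 - <<'E'
from h import *
rows([.5505,.008,.30],194)
c=P('wrist'); im=eyes.snapshot('wrist'); cv2.imwrite('pics/w1.png',im[:,:,::-1])
print(proj(c,[.5505,.008,.147]),proj(c,[.5505,.008,.028]))
E
```

```text
t 0.1 tcp [ 0.2443 -0.5747  0.303 ] heading 23.0 tilt z [-0.     0.002 -1.   ] F [ 0.3 -0.4  0.2]
shift [ 50.97 -41.66   0.4 ]
wz -171.0
[-1081.42177345 -1370.01594398] [-325.62492634 -543.0988373 ]invalid input at $[0]: expected keys dx, dy, dz, wx, wy, wz
invalid input at $[0]: expected keys dx, dy, dz, wx, wy, wz
invalid input at $[0]: expected keys dx, dy, dz, wx, wy, wz
invalid input at $[0]: expected keys dx, dy, dz, wx, wy, wz
```

View pics/w1.png

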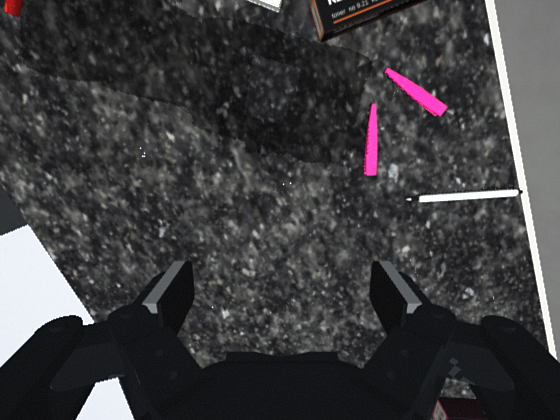

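Every row needs all six keys, so nothing has moved. The picture is from the start pose and shows bare worktop between the fingers.

```bash
python3 -m inch '[{"dx":3.18,"dy":-2.6,"dz":0,"wx":0,"wy":0,"wz":0},{"dx":3.18,"dy":-2.6,"dz":0,"wx":0,"wy":0,"wz":0},{"dx":3.18,"dy":-2.6,"dz":0,"wx":0,"wy":0,"wz":0},{"dx":3.18,"dy":-2.6,"dz":0,"wx":0,"wy":0,"wz":0},{"dx":3.18,"dy":-2.6,"dz":0,"wx":0,"wy":0,"wz":0},{"dx":3.18,"dy":-2.6,"dz":0,"wx":0,"wy":0,"wz":0},{"dx":3.18,"dy":-2.6,"dz":0,"wx":0,"wy":0,"wz":0},{"dx":3.18,"dy":-2.6,"dz":0,"wx":0,"wy":0,"wz":0}]' 1 60 && python3 -m inch '[{"dx":3.18,"dy":-2.6,"dz":0,"wx":0,"wy":0,"wz":0},{"dx":3.18,"dy":-2.6,"dz":0,"wx":0,"wy":0,"wz":0},{"dx":3.18,"dy":-2.6,"dz":0,"wx":0,"wy":0,"wz":0},{"dx":3.18,"dy":-2.6,"dz":0,"wx":0,"wy":0,"wz":0},{"dx":3.18,"dy":-2.6,"dz":0,"wx":0,"wy":0,"wz":0},{"dx":3.18,"dy":-2.6,"dz":0,"wx":0,"wy":0,"wz":0},{"dx":3.18,"dy":-2.6,"dz":0,"wx":0,"wy":0,"wz":0},{"dx":3.18,"dy":-2.6,"dz":0,"wx":0,"wy":0,"wz":0}]' && python3 -m inch '[{"dx":0,"dy":0,"dz":0,"wx":0,"wy":0,"wz":-10.6},{"dx":0,"dy":0,"dz":0,"wx":0,"wy":0,"wz":-10.6},{"dx":0,"dy":0,"dz":0,"wx":0,"wy":0,"wz":-10.6},{"dx":0,"dy":0,"dz":0,"wx":0,"wy":0,"wz":-10.6},{"dx":0,"dy":0,"dz":0,"wx":0,"wy":0,"wz":-10.6},{"dx":0,"dy":0,"dz":0,"wx":0,"wy":0,"wz":-10.6},{"dx":0,"dy":0,"dz":0,"wx":0,"wy":0,"wz":-10.6},{"dx":0,"dy":0,"dz":0,"wx":0,"wy":0,"wz":-10.6}]' && python3 -m inch '[{"dx":0,"dy":0,"dz":0,"wx":0,"wy":0,"wz":-10.6},{"dx":0,"dy":0,"dz":0,"wx":0,"wy":0,"wz":-10.6},{"dx":0,"dy":0,"dz":0,"wx":0,"wy":0,"wz":-10.6},{"dx":0,"dy":0,"dz":0,"wx":0,"wy":0,"wz":-10.6},{"dx":0,"dy":0,"dz":0,"wx":0,"wy":0,"wz":-10.6},{"dx":0,"dy":0,"dz":0,"wx":0,"wy":0,"wz":-10.6},{"dx":0,"dy":0,"dz":0,"wx":0,"wy":0,"wz":-10.6},{"dx":0,"dy":0,"dz":0,"wx":0,"wy":0,"wz":-1.4},{"dx":0,"dy":0,"dz":0,"wx":0,"wy":0,"wz":0}]'
python3 - <<'E'
from h import *
rows([.5505,.008,.30],194)
c=P('wrist'); im=eyes.snapshot('wrist'); cv2.imwrite('pics/w2.png',im[:,:,::-1])
print(proj(c,[.5505,.008,.147]),proj(c,[.5505,.008,.028]))
E
```

```text
t: 1.15
tcp_pos: [0.3976, -0.283, 0.3038]
tool_rot: [0.98, 0.199, -0.0, -0.0]
force: [0.0, -0.6, -0.6]
finger_gap: 0.999
gripper_force: 0.0
t: 2.15
tcp_pos: [0.5504, 0.0079, 0.3037]
tool_rot: [0.98, 0.2, -0.0, -0.0]
force: [0.8, -0.9, -0.8]
finger_gap: 1.002
gripper_force: 0.0
t: 3.15
tcp_pos: [0.5498, 0.0067, 0.3036]
tool_rot: [0.587, 0.81, -0.0, -0.0]
force: [-0.6, 0.1, -0.3]
finger_gap: 1.004
gripper_force: 0.0
t: 4.28
tcp_pos: [0.5499, 0.0067, 0.3038]
tool_rot: [-0.029, 1.0, 0.0, -0.0]
force: [0.7, -1.0, -0.5]
finger_gap: 0.998
gripper_force: 0.0
t 4.28 tcp [0.5499 0.0067 0.3038] heading -176.7 tilt z [-0.  0. -1.] F [ 0.7 -1.  -0.5]
shift [-0.06  0.13  0.38]
wz -10.7
[283.70621229 217.39333569] [283.15693453 186.21981422]
```

View pics/w2.png

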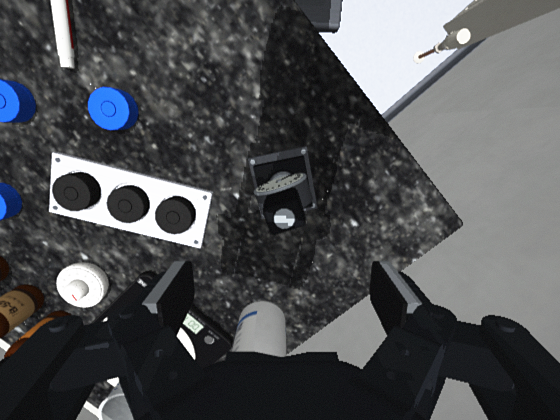

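The gauge's grip cap is at (284,218), where I predicted it. The pads are at (175,214), (127,204) and (77,190), and the stand's yaw confirms that about 10.7° of turn is still missing. I'll turn, descend and grip.

```bash
python3 -m inch '[{"dx":0,"dy":0,"dz":0,"wx":0,"wy":0,"wz":-5.3},{"dx":0,"dy":0,"dz":0,"wx":0,"wy":0,"wz":-5.3},{"dx":-0.1,"dy":0.1,"dz":2,"wx":0,"wy":0,"wz":0},{"dx":0,"dy":0,"dz":3,"wx":0,"wy":0,"wz":0},{"dx":0,"dy":0,"dz":3,"wx":0,"wy":0,"wz":0},{"dx":0,"dy":0,"dz":3,"wx":0,"wy":0,"wz":0},{"dx":0,"dy":0,"dz":1.5,"wx":0,"wy":0,"wz":0},{"dx":0,"dy":0,"dz":0,"wx":0,"wy":0,"wz":0}]'
python3 - <<'E'
from h import *
rows([.5505,.008,.179],194)
c=P('wrist'); im=eyes.snapshot('wrist'); cv2.imwrite('pics/w3.png',im[:,:,::-1])
print(proj(c,[.5505,.008,.147]),proj(c,[.5505,.008,.125]))
E
```

```text
t: 5.32
tcp_pos: [0.5504, 0.0079, 0.1781]
tool_rot: [-0.122, 0.993, 0.0, -0.001]
force: [0.3, 0.2, -0.7]
finger_gap: 0.998
gripper_force: 0.0
t 5.33 tcp [0.5504 0.0079 0.1781] heading -166.0 tilt z [-0.002  0.    -1.   ] F [ 0.3  0.2 -0.7]
shift [-0.01  0.01 -0.09]
wz -0.0
[282.2846818  315.58671568] [282.20600396 285.89458291]
```

View pics/w3.png

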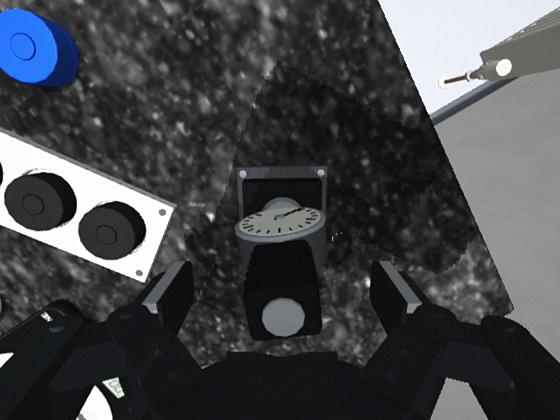

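The dial is readable from here: ellipse at (281,222), needle tip toward (303,208), which is upside-down in this view and matches lower-left, 0 rad. The grip block is centred between the fingers and the cap is at (282,317). I'll close, measure the pads from this frame, then lift.

```bash
python3 - <<'E'
from h import *
c=P('wrist'); im=cv2.imread('pics/w3.png')
hi=cv2.inRange(im,(140,140,140),(255,255,255)); hi[:, 230:]=0
sub=im.max(2)<45; sub[:170]=0; sub[280:]=0; sub[:,150:]=0
for ce,s,m in blobs(sub,800,6000): 
    print('pad px',ce.round(1),s[:4],ray(c,ce,.022)[:2].round(4))
print('spots z.026',[ray(c,u,.026)[:2].round(4) for u in((33,205),(108,237))])
print('screws/corners z.010',[ray(c,u,.010)[:2].round(4) for u in((162,212),(138,272),(175,207),(143,284))])
E
python3 -m inch '[{"dx":0,"dy":0,"dz":0,"wx":0,"wy":0,"wz":0},{"dx":0,"dy":0,"dz":0,"wx":0,"wy":0,"wz":0},{"dx":0,"dy":0,"dz":0,"wx":0,"wy":0,"wz":0},{"dx":0,"dy":0,"dz":0,"wx":0,"wy":0,"wz":0},{"dx":0,"dy":0,"dz":0,"wx":0,"wy":0,"wz":0},{"dx":0,"dy":0,"dz":0,"wx":0,"wy":0,"wz":0}]' 0 80
```

```text
pad px [ 55.3 195.9] [  5 173  71  57] [ 0.5773 -0.167 ]
spots z.026 [array([ 0.5871, -0.1807]), array([ 0.5998, -0.1225])]
screws/corners z.010 [array([ 0.575 , -0.0889]), array([ 0.6353, -0.1022]), array([ 0.5681, -0.0791]), array([ 0.6462, -0.0965])]
t: 6.12
tcp_pos: [0.5512, 0.0079, 0.1799]
tool_rot: [-0.122, 0.993, -0.0, 0.001]
force: [-1.3, 0.5, 6.4]
finger_gap: 0.355
gripper_force: 78.7
```

```bash
python3 -m inch '[{"dx":0,"dy":0,"dz":-1,"wx":0,"wy":0,"wz":0},{"dx":0,"dy":0,"dz":-1.5,"wx":0,"wy":0,"wz":0},{"dx":0,"dy":0,"dz":-1.5,"wx":0,"wy":0,"wz":0},{"dx":0,"dy":0,"dz":-1,"wx":0,"wy":0,"wz":0},{"dx":-0.3,"dy":-2.8,"dz":0,"wx":0,"wy":0,"wz":0},{"dx":-0.3,"dy":-2.8,"dz":0,"wx":0,"wy":0,"wz":0},{"dx":-0.3,"dy":-2.8,"dz":0,"wx":0,"wy":0,"wz":0},{"dx":-0.3,"dy":-2.8,"dz":0,"wx":0,"wy":0,"wz":0},{"dx":-0.3,"dy":-2.7,"dz":0,"wx":0,"wy":0,"wz":0},{"dx":0,"dy":0,"dz":0,"wx":0,"wy":0,"wz":0}]'
python3 - <<'E'
from h import *
rows([.5995,-.123,.22],194)
c=P('wrist'); im=eyes.snapshot('wrist'); cv2.imwrite('pics/w4.png',im[:,:,::-1]); np.savez('w4.npz',R=c[0],t=c[1],K=c[2])
E
```

```text
t: 7.38
tcp_pos: [0.6002, -0.1259, 0.2293]
tool_rot: [-0.121, 0.993, -0.001, 0.001]
force: [-1.4, 1.1, -4.1]
finger_gap: 0.355
gripper_force: 79.9
t 7.38 tcp [ 0.6002 -0.1259  0.2293] heading -166.1 tilt z [ 0.002 -0.001 -1.   ] F [-1.4  1.1 -4.1]
shift [-0.    0.3   0.93]
wz -0.1
```

View pics/w4.png

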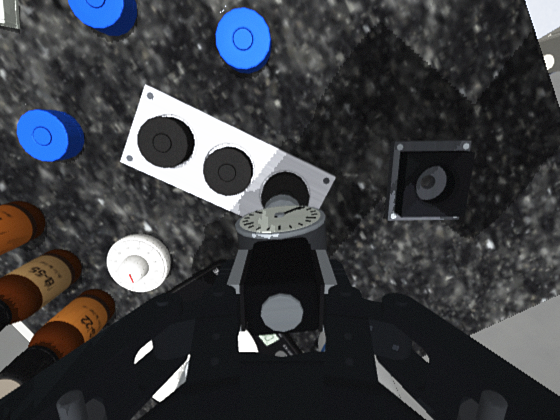

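The gauge hangs upright in the grip, needle at rest. The spots of the right and middle pads are at (163,136) and (228,172), and the empty socket is at (432,182).

```bash
python3 - <<'E'
from h import *
d=np.load('w4.npz'); c=(d['R'],d['t'],d['K'])
print('spots',[ray(c,u,.026)[:2].round(4) for u in((163,136),(228,172))])
print('plate corners',[ray(c,u,.010)[:2].round(4) for u in((150,85),(335,179),(121,161))])
print('stand screws',[ray(c,u,.010)[:2].round(4) for u in((400,147),(466,146),(393,216))],'hole',ray(c,(434,182),.01)[:2])
E
```

```text
spots [array([ 0.5678, -0.2426]), array([ 0.5854, -0.1808])]
plate corners [array([ 0.5286, -0.2655]), array([ 0.5703, -0.0807]), array([ 0.6028, -0.2845])]
stand screws [array([ 0.5264, -0.0301]), array([0.5106, 0.0297]), array([ 0.5925, -0.0131])] hole [0.55002879 0.01366168]
```

```bash
python3 -m inch '[{"dx":0,"dy":0.24,"dz":1,"wx":0,"wy":0,"wz":0},{"dx":0,"dy":0,"dz":1,"wx":0,"wy":0,"wz":0},{"dx":0,"dy":0,"dz":0.5,"wx":0,"wy":0,"wz":0},{"dx":0,"dy":0,"dz":0.3,"wx":0,"wy":0,"wz":0},{"dx":0,"dy":0,"dz":0.15,"wx":0,"wy":0,"wz":0},{"dx":0,"dy":0,"dz":0,"wx":0,"wy":0,"wz":0}]'
python3 -m inch '[{"dx":0,"dy":0,"dz":0.1,"wx":0,"wy":0,"wz":0},{"dx":0,"dy":0,"dz":0,"wx":0,"wy":0,"wz":0}]'
```

```text
t: 8.18
tcp_pos: [0.5984, -0.1209, 0.1997]
tool_rot: [-0.122, 0.993, 0.0, 0.0]
force: [-1.0, 1.7, -2.1]
finger_gap: 0.357
gripper_force: 80.1
t: 8.43
tcp_pos: [0.5986, -0.1211, 0.1987]
tool_rot: [-0.122, 0.993, -0.0, 0.0]
force: [-1.4, 1.4, -1.0]
finger_gap: 0.352
gripper_force: 80.1
```

```bash
python3 -m inch '[{"dx":0,"dy":0,"dz":-0.8,"wx":0,"wy":0,"wz":0},{"dx":0,"dy":-0.25,"dz":0,"wx":0,"wy":0,"wz":0},{"dx":0,"dy":0,"dz":0.5,"wx":0,"wy":0,"wz":0},{"dx":0,"dy":0,"dz":0.3,"wx":0,"wy":0,"wz":0},{"dx":0,"dy":0,"dz":0,"wx":0,"wy":0,"wz":0}]'
python3 -m inch '[{"dx":0,"dy":0,"dz":0.1,"wx":0,"wy":0,"wz":0},{"dx":0,"dy":0,"dz":0,"wx":0,"wy":0,"wz":0}]'
python3 -m inch '[{"dx":0,"dy":0,"dz":0.05,"wx":0,"wy":0,"wz":0},{"dx":0,"dy":0,"dz":0,"wx":0,"wy":0,"wz":0}]'
```

```text
t: 9.05
tcp_pos: [0.5995, -0.1239, 0.1985]
tool_rot: [-0.122, 0.993, -0.0, 0.001]
force: [1.3, -0.9, -0.5]
finger_gap: 0.355
gripper_force: 80.2
t: 9.3
tcp_pos: [0.5994, -0.1238, 0.1977]
tool_rot: [-0.122, 0.993, -0.0, 0.001]
force: [1.1, -2.6, 0.8]
finger_gap: 0.354
gripper_force: 80.2
t: 9.55
tcp_pos: [0.5993, -0.1237, 0.1972]
tool_rot: [-0.122, 0.993, -0.0, 0.0]
force: [1.2, -1.8, -0.4]
finger_gap: 0.355
gripper_force: 80.2
```

```bash
python3 -m inch '[{"dx":0,"dy":0,"dz":0.05,"wx":0,"wy":0,"wz":0},{"dx":0,"dy":0,"dz":0,"wx":0,"wy":0,"wz":0}]' | grep -E "force: \[|tcp"
python3 -m inch '[{"dx":0,"dy":0,"dz":0.05,"wx":0,"wy":0,"wz":0},{"dx":0,"dy":0,"dz":0,"wx":0,"wy":0,"wz":0}]'| grep -E "force: \[|tcp"
```

```text
tcp_pos: [0.5993, -0.1237, 0.1966]
force: [0.5, -2.8, 0.0]
tcp_pos: [0.5991, -0.1235, 0.196]
force: [1.0, -2.3, 0.7]
```

```bash
python3 -m inch '[{"dx":0,"dy":0,"dz":0.05,"wx":0,"wy":0,"wz":0},{"dx":0,"dy":0,"dz":0,"wx":0,"wy":0,"wz":0}]' | grep -E "force: \[|tcp"
python3 -m inch '[{"dx":0,"dy":0,"dz":0.05,"wx":0,"wy":0,"wz":0},{"dx":0,"dy":0,"dz":0,"wx":0,"wy":0,"wz":0}]'| grep -E "force: \[|tcp"
```

```text
tcp_pos: [0.5991, -0.1235, 0.1954]
force: [1.1, -1.5, 0.9]
tcp_pos: [0.5991, -0.1235, 0.195]
force: [1.9, -1.5, 1.8]
```

```bash
python3 -m inch '[{"dx":0,"dy":0,"dz":0.05,"wx":0,"wy":0,"wz":0},{"dx":0,"dy":0,"dz":0,"wx":0,"wy":0,"wz":0}]' | grep -E "force: \[|tcp"
```

```text
tcp_pos: [0.5992, -0.1235, 0.1947]
force: [1.6, -1.8, 4.7]
```

```bash
cat > dial.py <<'E'
import sys
from h import *
n=sys.argv[1]; f=[]
for k in range(4):
    im=eyes.snapshot('wrist'); f.append(sense()['force'])
print('mean F',np.mean(f,0).round(2),'t',sense()['t'],sense()['tcp_pos'].round(4))
cv2.imwrite(f'pics/{n}.png',im[:,:,::-1]); d=cv2.resize(im[195:250,225:340,::-1],None,fx=3.4,fy=6,interpolation=cv2.INTER_CUBIC); cv2.imwrite(f'pics/{n}d.png',d)
E
python3 -m inch '[{"dx":0,"dy":0,"dz":0.03,"wx":0,"wy":0,"wz":0},{"dx":0,"dy":0,"dz":0,"wx":0,"wy":0,"wz":0},{"dx":0,"dy":0,"dz":0,"wx":0,"wy":0,"wz":0},{"dx":0,"dy":0,"dz":0,"wx":0,"wy":0,"wz":0}]' | grep -E "force: \[|tcp"
python3 -m inch '[{"dx":0,"dy":0,"dz":0,"wx":0,"wy":0,"wz":0},{"dx":0,"dy":0,"dz":0,"wx":0,"wy":0,"wz":0},{"dx":0,"dy":0,"dz":0,"wx":0,"wy":0,"wz":0},{"dx":0,"dy":0,"dz":0,"wx":0,"wy":0,"wz":0},{"dx":0,"dy":0,"dz":0,"wx":0,"wy":0,"wz":0}]' | grep -E "force: \[|tcp"
python3 dial.py L
```

```text
tcp_pos: [0.5992, -0.1235, 0.1943]
force: [0.8, -1.5, 4.7]
tcp_pos: [0.5992, -0.1235, 0.1943]
force: [1.1, -1.9, 6.1]
mean F [ 1.16 -1.63  5.16] t 12.125 [ 0.5992 -0.1235  0.1943]
```

```bash
python3 -m inch '[{"dx":0,"dy":0,"dz":0.03,"wx":0,"wy":0,"wz":0},{"dx":0,"dy":0,"dz":0,"wx":0,"wy":0,"wz":0},{"dx":0,"dy":0,"dz":0,"wx":0,"wy":0,"wz":0},{"dx":0,"dy":0,"dz":0,"wx":0,"wy":0,"wz":0},{"dx":0,"dy":0,"dz":0,"wx":0,"wy":0,"wz":0},{"dx":0,"dy":0,"dz":0,"wx":0,"wy":0,"wz":0}]' | grep -E "force: \[|tcp"
python3 dial.py L
python3 -m inch '[{"dx":0,"dy":0,"dz":-1,"wx":0,"wy":0,"wz":0},{"dx":0,"dy":0,"dz":-1,"wx":0,"wy":0,"wz":0},{"dx":0.88,"dy":-1.79,"dz":0,"wx":0,"wy":0,"wz":0},{"dx":0.88,"dy":-1.79,"dz":0,"wx":0,"wy":0,"wz":0},{"dx":0.88,"dy":-1.79,"dz":0,"wx":0,"wy":0,"wz":0},{"dx":0,"dy":0,"dz":0,"wx":0,"wy":0,"wz":0},{"dx":0,"dy":0,"dz":0,"wx":0,"wy":0,"wz":0}]' | grep -E "force: \[|tcp"
python3 dial.py base; python3 -c "
from h import *; rows([.5865,-.182,.2])"
```

```text
tcp_pos: [0.5992, -0.1235, 0.1942]
force: [0.7, -2.2, 5.0]
mean F [ 1.52 -1.96  5.97] t 13.075 [ 0.5992 -0.1235  0.1942]
tcp_pos: [0.586, -0.1823, 0.2135]
force: [0.1, 0.4, -3.2]
mean F [ 0.04 -0.29 -3.88] t 14.15 [ 0.5864 -0.1814  0.2138]
t 14.15 tcp [ 0.5864 -0.1814  0.2138] heading -165.9 tilt z [-0.  0. -1.] F [ 0.7 -0.2 -3.2]
shift [ 0.01 -0.06  1.38]
```

```bash
python3 -m inch '[{"dx":0,"dy":-0.05,"dz":0.8,"wx":0,"wy":0,"wz":0},{"dx":0,"dy":0,"dz":0.5,"wx":0,"wy":0,"wz":0},{"dx":0,"dy":0,"dz":0.15,"wx":0,"wy":0,"wz":0},{"dx":0,"dy":0,"dz":0,"wx":0,"wy":0,"wz":0}]'| grep -E "force: \[|tcp"
python3 -m inch '[{"dx":0,"dy":0,"dz":0.05,"wx":0,"wy":0,"wz":0},{"dx":0,"dy":0,"dz":0.05,"wx":0,"wy":0,"wz":0},{"dx":0,"dy":0,"dz":0,"wx":0,"wy":0,"wz":0}]'| grep -E "force: \[|tcp"
python3 -m inch '[{"dx":0,"dy":0,"dz":0.05,"wx":0,"wy":0,"wz":0},{"dx":0,"dy":0,"dz":0,"wx":0,"wy":0,"wz":0}]'| grep -E "force: \[|tcp"
python3 -m inch '[{"dx":0,"dy":0,"dz":0.05,"wx":0,"wy":0,"wz":0},{"dx":0,"dy":0,"dz":0,"wx":0,"wy":0,"wz":0}]'| grep -E "force: \[|tcp"
```

```text
tcp_pos: [0.5865, -0.1822, 0.1992]
force: [-0.3, 1.3, -3.1]
tcp_pos: [0.5865, -0.1824, 0.1984]
force: [0.1, 1.5, -1.8]
tcp_pos: [0.5865, -0.1824, 0.1979]
force: [-0.8, 0.2, -2.2]
tcp_pos: [0.5866, -0.1824, 0.1973]
force: [-0.5, 0.8, -1.7]
```

```bash
python3 -m inch '[{"dx":0,"dy":0,"dz":0.05,"wx":0,"wy":0,"wz":0},{"dx":0,"dy":0,"dz":0.05,"wx":0,"wy":0,"wz":0},{"dx":0,"dy":0,"dz":0,"wx":0,"wy":0,"wz":0}]'| grep -E "force: \[|tcp"
python3 -m inch '[{"dx":0,"dy":0,"dz":0.05,"wx":0,"wy":0,"wz":0},{"dx":0,"dy":0,"dz":0,"wx":0,"wy":0,"wz":0}]'| grep -E "force: \[|tcp"
python3 -m inch '[{"dx":0,"dy":0,"dz":0.05,"wx":0,"wy":0,"wz":0},{"dx":0,"dy":0,"dz":0,"wx":0,"wy":0,"wz":0}]'| grep -E "force: \[|tcp"
```

```text
tcp_pos: [0.5866, -0.1824, 0.1963]
force: [0.4, 1.3, -0.8]
tcp_pos: [0.5866, -0.1824, 0.1958]
force: [-0.5, 1.2, -1.2]
tcp_pos: [0.5866, -0.1824, 0.1953]
force: [0.1, 1.0, -1.0]
```

```bash
python3 -m inch '[{"dx":0,"dy":0,"dz":0.05,"wx":0,"wy":0,"wz":0},{"dx":0,"dy":0,"dz":0.05,"wx":0,"wy":0,"wz":0},{"dx":0,"dy":0,"dz":0,"wx":0,"wy":0,"wz":0}]'| grep -E "force: \[|tcp"
python3 -m inch '[{"dx":0,"dy":0,"dz":0.05,"wx":0,"wy":0,"wz":0},{"dx":0,"dy":0,"dz":0,"wx":0,"wy":0,"wz":0}]'| grep -E "force: \[|tcp"
```

```text
tcp_pos: [0.5866, -0.1825, 0.1944]
force: [-0.1, 1.1, -0.2]
tcp_pos: [0.5866, -0.1824, 0.1939]
force: [-1.5, 1.4, -0.1]
```

```bash
python3 -m inch '[{"dx":0,"dy":0,"dz":0.05,"wx":0,"wy":0,"wz":0},{"dx":0,"dy":0,"dz":0,"wx":0,"wy":0,"wz":0}]'| grep -E "force: \[|tcp"
python3 -m inch '[{"dx":0,"dy":0,"dz":0.05,"wx":0,"wy":0,"wz":0},{"dx":0,"dy":0,"dz":0,"wx":0,"wy":0,"wz":0}]'| grep -E "force: \[|tcp"
```

```text
tcp_pos: [0.5866, -0.1824, 0.1933]
force: [0.4, 0.2, -0.5]
tcp_pos: [0.5866, -0.1825, 0.193]
force: [0.2, 1.9, 1.6]
```

```bash
python3 -m inch '[{"dx":0,"dy":0,"dz":0.05,"wx":0,"wy":0,"wz":0},{"dx":0,"dy":0,"dz":0,"wx":0,"wy":0,"wz":0}]'| grep -E "force: \[|tcp"
python3 -m inch '[{"dx":0,"dy":0,"dz":0.04,"wx":0,"wy":0,"wz":0},{"dx":0,"dy":0,"dz":0,"wx":0,"wy":0,"wz":0},{"dx":0,"dy":0,"dz":0,"wx":0,"wy":0,"wz":0},{"dx":0,"dy":0,"dz":0,"wx":0,"wy":0,"wz":0}]'| grep -E "force: \[|tcp"
python3 dial.py M
```

```text
tcp_pos: [0.5867, -0.1825, 0.1927]
force: [-0.7, 1.0, 3.9]
tcp_pos: [0.5867, -0.1825, 0.1924]
force: [-0.4, 2.7, 5.8]
mean F [-0.67  2.07  5.48] t 18.475 [ 0.5867 -0.1825  0.1924]
```

```bash
python3 -m inch '[{"dx":0,"dy":0,"dz":0,"wx":0,"wy":0,"wz":0},{"dx":0,"dy":0,"dz":0,"wx":0,"wy":0,"wz":0},{"dx":0,"dy":0,"dz":0,"wx":0,"wy":0,"wz":0},{"dx":0,"dy":0,"dz":0,"wx":0,"wy":0,"wz":0},{"dx":0,"dy":0,"dz":0,"wx":0,"wy":0,"wz":0}]'| grep -E "force: \[|tcp"
python3 - <<'E'
from h import *
c=P('wrist'); im=cv2.imread('pics/M.png'); lo=im.min(2)
print('proj right pad',proj(c,[.5735,-.2415,.026]))
for ce,s,m in blobs(lo>110,2500,40000):
    print(ce.round(),s)
    cs,h=cv2.findContours(m.astype(np.uint8),cv2.RETR_CCOMP,cv2.CHAIN_APPROX_NONE)
    for k,x in enumerate(cs):
        if h[0][k][3]>=0 and cv2.contourArea(x)>400:
            e=cv2.fitEllipse(x); print(' hole',np.round(e[0],1),np.round(e[1],1),ray(c,e[0],.018)[:2].round(4))
E
```

```text
tcp_pos: [0.5867, -0.1825, 0.1924]
force: [-0.2, 1.2, 5.2]
proj right pad [214.22665133 180.39889813]
[62. 54.] [   0    0  141  143 8671]
[319.  29.] [ 260    0  126   93 3414]
[276. 196.] [  151   104   256   196 13993]
 hole [281.  200.1] [37.  49.2] [ 0.5784 -0.1856]
 hole [214.6 177.7] [57.3 59.2] [ 0.5732 -0.243 ]
```

```bash
python3 -m inch '[{"dx":0,"dy":0,"dz":-1,"wx":0,"wy":0,"wz":0},{"dx":0,"dy":0,"dz":-1,"wx":0,"wy":0,"wz":0},{"dx":0.91,"dy":-1.82,"dz":0,"wx":0,"wy":0,"wz":0},{"dx":0.91,"dy":-1.82,"dz":0,"wx":0,"wy":0,"wz":0},{"dx":0.91,"dy":-1.82,"dz":0,"wx":0,"wy":0,"wz":0},{"dx":0,"dy":0,"dz":0.5,"wx":0,"wy":0,"wz":0},{"dx":0,"dy":0,"dz":0,"wx":0,"wy":0,"wz":0}]' | grep -E "force: \[|tcp"
python3 -c "
from h import *; rows([.5735,-.242,.2])"
```

```text
tcp_pos: [0.5725, -0.2421, 0.2059]
force: [0.7, 0.3, -4.0]
t 19.98 tcp [ 0.5725 -0.2421  0.2059] heading -166.0 tilt z [-0.002  0.002 -1.   ] F [ 0.7  0.3 -4. ]
shift [-0.1  -0.02  0.59]
```

```bash
python3 -m inch '[{"dx":-0.05,"dy":0,"dz":0.6,"wx":0,"wy":0,"wz":0},{"dx":0,"dy":0,"dz":0.1,"wx":0,"wy":0,"wz":0},{"dx":0,"dy":0,"dz":0.05,"wx":0,"wy":0,"wz":0},{"dx":0,"dy":0,"dz":0.05,"wx":0,"wy":0,"wz":0},{"dx":0,"dy":0,"dz":0,"wx":0,"wy":0,"wz":0}]'| grep -E "force: \[|tcp"
python3 -m inch '[{"dx":0,"dy":0,"dz":0.05,"wx":0,"wy":0,"wz":0},{"dx":0,"dy":0,"dz":0,"wx":0,"wy":0,"wz":0}]'| grep -E "force: \[|tcp"
python3 -m inch '[{"dx":0,"dy":0,"dz":0.05,"wx":0,"wy":0,"wz":0},{"dx":0,"dy":0,"dz":0,"wx":0,"wy":0,"wz":0}]'| grep -E "force: \[|tcp"
```

```text
tcp_pos: [0.5738, -0.2416, 0.199]
force: [-0.2, 0.7, -2.7]
tcp_pos: [0.5738, -0.2417, 0.1984]
force: [0.0, 0.9, -1.5]
tcp_pos: [0.5738, -0.2418, 0.1979]
force: [-0.4, 1.3, -1.8]
```

```bash
python3 -m inch '[{"dx":0,"dy":0,"dz":0.05,"wx":0,"wy":0,"wz":0},{"dx":0,"dy":0,"dz":0.05,"wx":0,"wy":0,"wz":0},{"dx":0,"dy":0,"dz":0,"wx":0,"wy":0,"wz":0}]'| grep -E "force: \[|tcp"
python3 -m inch '[{"dx":0,"dy":0,"dz":0.05,"wx":0,"wy":0,"wz":0},{"dx":0,"dy":0,"dz":0,"wx":0,"wy":0,"wz":0}]'| grep -E "force: \[|tcp"
```

```text
tcp_pos: [0.5738, -0.2418, 0.1972]
force: [-0.5, 1.8, -0.0]
tcp_pos: [0.5739, -0.2419, 0.1968]
force: [-1.1, 2.1, 2.4]
```

```bash
python3 -m inch '[{"dx":0,"dy":0,"dz":0.05,"wx":0,"wy":0,"wz":0},{"dx":0,"dy":0,"dz":0,"wx":0,"wy":0,"wz":0}]'| grep -E "force: \[|tcp"
```

```text
tcp_pos: [0.5739, -0.2419, 0.1964]
force: [-0.3, 2.8, 4.9]
```

```bash
python3 -m inch '[{"dx":0,"dy":0,"dz":0.03,"wx":0,"wy":0,"wz":0},{"dx":0,"dy":0,"dz":0,"wx":0,"wy":0,"wz":0},{"dx":0,"dy":0,"dz":0,"wx":0,"wy":0,"wz":0},{"dx":0,"dy":0,"dz":0,"wx":0,"wy":0,"wz":0},{"dx":0,"dy":0,"dz":0,"wx":0,"wy":0,"wz":0},{"dx":0,"dy":0,"dz":0,"wx":0,"wy":0,"wz":0},{"dx":0,"dy":0,"dz":0,"wx":0,"wy":0,"wz":0},{"dx":0,"dy":0,"dz":0,"wx":0,"wy":0,"wz":0}]'| grep -E "force: \[|tcp"
python3 dial.py R
python3 -c "
import cv2,numpy as np
a=[cv2.resize(cv2.rotate(cv2.imread(f'pics/{n}.png')[198:246,228:336],cv2.ROTATE_180),(390,280),interpolation=cv2.INTER_CUBIC) for n in ('base','L','M','R')]
cv2.imwrite('pics/dials.png',np.vstack([np.hstack(a[:2]),np.hstack(a[2:])]))"
```

```text
tcp_pos: [0.574, -0.2419, 0.1962]
force: [-0.6, 2.5, 5.8]
mean F [-0.65  2.79  5.76] t 23.175 [ 0.5739 -0.2419  0.1962]
```

View pics/dials.png

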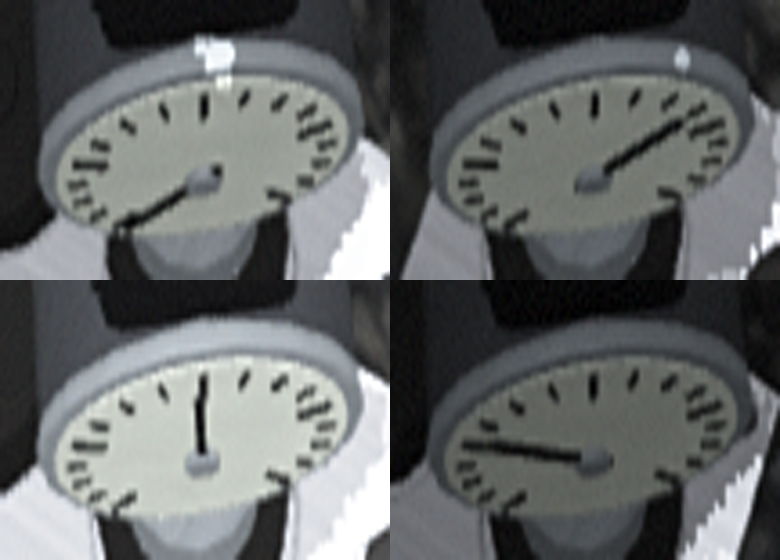

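The dials read needle at rest (top left), about 3.1 on the left pad (top right), about 2.3 on the middle (bottom left) and about 1.35 on the right (bottom right). The right pad is the softest. Taking the gauge home.

```bash
python3 -m inch '[{"dx":0,"dy":0,"dz":-1.2,"wx":0,"wy":0,"wz":0},{"dx":0,"dy":0,"dz":-1.5,"wx":0,"wy":0,"wz":0},{"dx":0,"dy":0,"dz":-1.2,"wx":0,"wy":0,"wz":0},{"dx":-0.48,"dy":3.1,"dz":0,"wx":0,"wy":0,"wz":0},{"dx":-0.48,"dy":3.1,"dz":0,"wx":0,"wy":0,"wz":0},{"dx":-0.48,"dy":3.1,"dz":0,"wx":0,"wy":0,"wz":0},{"dx":-0.48,"dy":3.1,"dz":0,"wx":0,"wy":0,"wz":0},{"dx":-0.48,"dy":3.1,"dz":0,"wx":0,"wy":0,"wz":0},{"dx":-0.48,"dy":3.1,"dz":0,"wx":0,"wy":0,"wz":0},{"dx":-0.48,"dy":3.1,"dz":0,"wx":0,"wy":0,"wz":0}]' | grep -E "force: \[|tcp"
python3 -m inch '[{"dx":-0.48,"dy":3.1,"dz":0,"wx":0,"wy":0,"wz":0},{"dx":0,"dy":0,"dz":0,"wx":0,"wy":0,"wz":0},{"dx":0,"dy":0,"dz":0,"wx":0,"wy":0,"wz":0}]' | grep -E "force: \[|tcp"
python3 -c "
from h import *; rows([.5512,.0079,.1799],194)"
```

```text
tcp_pos: [0.5538, -0.0225, 0.2352]
force: [0.5, -0.1, -4.7]
tcp_pos: [0.5513, 0.0077, 0.2351]
force: [-0.7, 0.5, -3.7]
t 24.8 tcp [0.5513 0.0077 0.2351] heading -165.9 tilt z [ 0.001 -0.001 -1.   ] F [-0.7  0.5 -3.7]
shift [0.01 0.03 5.52]
wz 0.1
```

```bash
python3 -m inch '[{"dx":0,"dy":0,"dz":1.5,"wx":0,"wy":0,"wz":0},{"dx":0,"dy":0.02,"dz":1.5,"wx":0,"wy":0,"wz":0},{"dx":0,"dy":0,"dz":0.6,"wx":0,"wy":0,"wz":0},{"dx":0,"dy":0,"dz":0.3,"wx":0,"wy":0,"wz":0},{"dx":0,"dy":0,"dz":0.3,"wx":0,"wy":0,"wz":0},{"dx":0,"dy":0,"dz":0.3,"wx":0,"wy":0,"wz":0}]' | grep -E "force: \[|tcp"
python3 -m inch '[{"dx":0,"dy":0,"dz":0.3,"wx":0,"wy":0,"wz":0},{"dx":0,"dy":0,"dz":0.3,"wx":0,"wy":0,"wz":0},{"dx":0,"dy":0,"dz":0.2,"wx":0,"wy":0,"wz":0},{"dx":0,"dy":0,"dz":0,"wx":0,"wy":0,"wz":0}]' | grep -E "force: \[|tcp"
```

```text
tcp_pos: [0.5511, 0.0082, 0.1897]
force: [-0.4, -0.2, -4.9]
tcp_pos: [0.5508, 0.0083, 0.1815]
force: [0.3, 1.2, -4.4]
```

```bash
python3 -m inch '[{"dx":0,"dy":0,"dz":0.1,"wx":0,"wy":0,"wz":0},{"dx":0,"dy":0,"dz":0,"wx":0,"wy":0,"wz":0}]' | grep -E "force: \[|tcp"
python3 -m inch '[{"dx":0,"dy":0,"dz":0.05,"wx":0,"wy":0,"wz":0},{"dx":0,"dy":0,"dz":0,"wx":0,"wy":0,"wz":0}]' | grep -E "force: \[|tcp"
```

```text
tcp_pos: [0.5509, 0.0082, 0.1806]
force: [0.3, -0.2, -4.1]
tcp_pos: [0.5509, 0.0082, 0.1801]
force: [0.5, -0.1, -3.9]
```

```bash
python3 -m inch '[{"dx":0,"dy":0,"dz":0.05,"wx":0,"wy":0,"wz":0},{"dx":0,"dy":0,"dz":0,"wx":0,"wy":0,"wz":0},{"dx":0,"dy":0,"dz":0,"wx":0,"wy":0,"wz":0},{"dx":0,"dy":0,"dz":0,"wx":0,"wy":0,"wz":0},{"dx":0,"dy":0,"dz":0,"wx":0,"wy":0,"wz":0}]' 1 | grep -E "force|tcp|gap"
python3 -m inch '[{"dx":0,"dy":0,"dz":-1,"wx":0,"wy":0,"wz":0},{"dx":0,"dy":0,"dz":-2,"wx":0,"wy":0,"wz":0},{"dx":0,"dy":0,"dz":-2,"wx":0,"wy":0,"wz":0},{"dx":0,"dy":0,"dz":-2,"wx":0,"wy":0,"wz":0},{"dx":0,"dy":0,"dz":-1.5,"wx":0,"wy":0,"wz":0},{"dx":0.48,"dy":-3.1,"dz":0,"wx":0,"wy":0,"wz":0},{"dx":0.48,"dy":-3.1,"dz":0,"wx":0,"wy":0,"wz":0},{"dx":0.48,"dy":-3.1,"dz":0,"wx":0,"wy":0,"wz":0},{"dx":0.48,"dy":-3.1,"dz":0,"wx":0,"wy":0,"wz":0},{"dx":0.48,"dy":-3.1,"dz":0,"wx":0,"wy":0,"wz":0}]' | grep -E "force: \[|tcp|gap"
python3 -m inch '[{"dx":0.48,"dy":-3.1,"dz":0,"wx":0,"wy":0,"wz":0},{"dx":0.48,"dy":-3.1,"dz":0,"wx":0,"wy":0,"wz":0},{"dx":0.48,"dy":-3.1,"dz":0,"wx":0,"wy":0,"wz":0},{"dx":0,"dy":0,"dz":0,"wx":0,"wy":0,"wz":10},{"dx":0,"dy":0,"dz":0,"wx":0,"wy":0,"wz":10},{"dx":0,"dy":0,"dz":0,"wx":0,"wy":0,"wz":10},{"dx":0,"dy":0,"dz":0,"wx":0,"wy":0,"wz":10},{"dx":0,"dy":0,"dz":0,"wx":0,"wy":0,"wz":10},{"dx":0,"dy":0,"dz":0,"wx":0,"wy":0,"wz":10}]' >/dev/null
python3 -m inch '[{"dx":0,"dy":0,"dz":0,"wx":0,"wy":0,"wz":10},{"dx":0,"dy":0,"dz":0,"wx":0,"wy":0,"wz":10},{"dx":0,"dy":0,"dz":0,"wx":0,"wy":0,"wz":10},{"dx":0,"dy":0,"dz":0,"wx":0,"wy":0,"wz":10},{"dx":0,"dy":0,"dz":0,"wx":0,"wy":0,"wz":10},{"dx":0,"dy":0,"dz":0,"wx":0,"wy":0,"wz":6},{"dx":0,"dy":0,"dz":0,"wx":0,"wy":0,"wz":0}]' >/dev/null
python3 - <<'E'
from h import *
rows([.5735,-.242,.12],78)
c=P('wrist'); im=eyes.snapshot('wrist'); cv2.imwrite('pics/w5.png',im[:,:,::-1])
print(proj(c,[.5735,-.242,.0275]))
lo=im.min(2)
for ce,s,m in blobs(lo>110,2500,60000):
    print(ce.round(),s)
    cs,h=cv2.findContours(m.astype(np.uint8),cv2.RETR_CCOMP,cv2.CHAIN_APPROX_NONE)
    for k,x in enumerate(cs):
        if h[0][k][3]>=0 and cv2.contourArea(x)>400:
            e=cv2.fitEllipse(x); print(' hole',np.round(e[0],1),np.round(e[1],1),ray(c,e[0],.018)[:2].round(4))
E
```

```text
tcp_pos: [0.5509, 0.0082, 0.1797]
force: [-0.6, -0.1, 0.3]
finger_gap: 1.0
gripper_force: 0.0
tcp_pos: [0.5651, -0.149, 0.265]
force: [-0.8, -0.2, 0.4]
finger_gap: 0.999
t 30.43 tcp [ 0.5736 -0.2416  0.2648] heading 78.1 tilt z [-0.  0. -1.] F [-0.3  0.7 -0.1]
shift [-0.04 -0.   14.48]
wz 0.1
[281.28722846 193.22286053]
[494.  82.] [  428     0   132   159 16034]
[282. 115.] [ 241   29   81  193 7533]
 hole [280.4 159.4] [ 49.5 120.4] [ 0.5796 -0.2085]
 hole [280.1  69.3] [49.9 55. ] [ 0.5973 -0.1241]
[226. 339.] [ 178  313   93   56 2795]
```

View pics/w5.png

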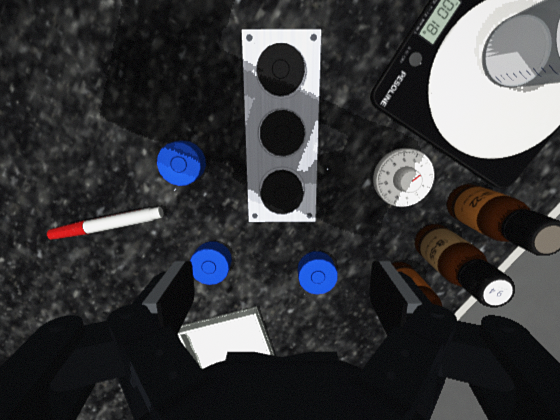

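The right pad is at (282,191), where expected, with the plate in line with the fingers. The timer (404,178) and the blue discs (210,265) and (318,275) are clear of the fingers' path.

```bash
python3 -m inch '[{"dx":-0.05,"dy":0,"dz":3,"wx":0,"wy":0,"wz":0},{"dx":0,"dy":0,"dz":4,"wx":0,"wy":0,"wz":0},{"dx":0,"dy":0,"dz":4,"wx":0,"wy":0,"wz":0},{"dx":0,"dy":0,"dz":4,"wx":0,"wy":0,"wz":0},{"dx":0,"dy":0,"dz":2,"wx":0,"wy":0,"wz":0},{"dx":0,"dy":0,"dz":1,"wx":0,"wy":0,"wz":0},{"dx":0,"dy":0,"dz":0,"wx":0,"wy":0,"wz":0}]' 0.85 40 | grep -E "force|tcp|gap"
python3 -m inch '[{"dx":0,"dy":0,"dz":0,"wx":0,"wy":0,"wz":0},{"dx":0,"dy":0,"dz":0,"wx":0,"wy":0,"wz":0},{"dx":0,"dy":0,"dz":0,"wx":0,"wy":0,"wz":0},{"dx":0,"dy":0,"dz":0,"wx":0,"wy":0,"wz":0},{"dx":0,"dy":0,"dz":0,"wx":0,"wy":0,"wz":0}]' 0 40 | grep -E "force|tcp|gap"
```

```text
tcp_pos: [0.5739, -0.2424, 0.0848]
force: [0.3, 0.5, 0.2]
finger_gap: 0.851
gripper_force: 0.0
tcp_pos: [0.5743, -0.2426, 0.0855]
force: [0.6, 0.1, 4.4]
finger_gap: 0.513
gripper_force: 43.2
```

```bash
python3 -m inch '[{"dx":0,"dy":0,"dz":-0.4,"wx":0,"wy":0,"wz":0},{"dx":0,"dy":0,"dz":-0.6,"wx":0,"wy":0,"wz":0},{"dx":0,"dy":0,"dz":-1,"wx":0,"wy":0,"wz":0},{"dx":0,"dy":0,"dz":-1.5,"wx":0,"wy":0,"wz":0},{"dx":0,"dy":0,"dz":-1.5,"wx":0,"wy":0,"wz":0},{"dx":0,"dy":0,"dz":0,"wx":0,"wy":0,"wz":0},{"dx":0,"dy":0,"dz":0,"wx":0,"wy":0,"wz":0}]' | grep -E "force|tcp|gap"
python3 - <<'E'
from h import *
s=sense(); M=Ro.from_quat(s['tool_rot']).as_matrix()
rows([.461,-.4415,.13],8)
c=P('wrist')
print('grasp pt',s['tcp_pos']+.054*M[:,2])
im=eyes.snapshot('wrist'); cv2.imwrite('pics/w6.png',im[:,:,::-1])
E
```

```text
tcp_pos: [0.5735, -0.2421, 0.1348]
force: [-0.6, -0.1, -1.4]
finger_gap: 0.512
gripper_force: 42.6
t 32.85 tcp [ 0.5735 -0.2421  0.1348] heading 78.0 tilt z [-0.  0. -1.] F [-0.6 -0.1 -1.4]
shift [-21.84  -6.86   0.48]
wz 70.0
grasp pt [ 0.5734749  -0.24213179  0.08079305]
```

View pics/w6.png

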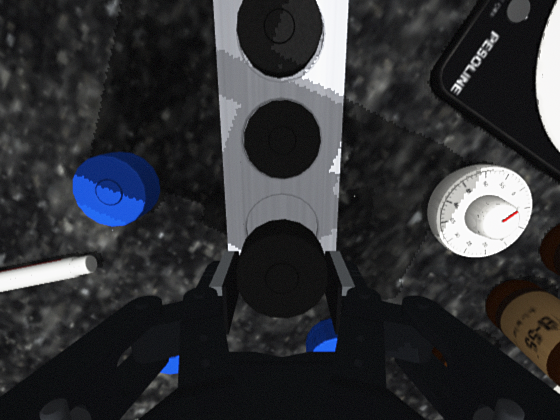

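The pad is held flat between the fingers at (282,268), and the other two pads are still in their recesses. Next to the tray.

```bash
python3 -m inch '[{"dx":-3,"dy":-0.9,"dz":-1,"wx":0,"wy":0,"wz":0},{"dx":-4,"dy":-1.3,"dz":0,"wx":0,"wy":0,"wz":0},{"dx":-4,"dy":-1.3,"dz":0,"wx":0,"wy":0,"wz":0},{"dx":-4,"dy":-1.3,"dz":0,"wx":0,"wy":0,"wz":0},{"dx":-4,"dy":-1.2,"dz":0,"wx":0,"wy":0,"wz":0},{"dx":-2.84,"dy":-0.86,"dz":0,"wx":0,"wy":0,"wz":0},{"dx":0,"dy":0,"dz":0,"wx":0,"wy":0,"wz":-8.5},{"dx":0,"dy":0,"dz":0,"wx":0,"wy":0,"wz":-8.5},{"dx":0,"dy":0,"dz":0,"wx":0,"wy":0,"wz":0}]' | grep -E "force|tcp|gap"
python3 - <<'E'
from h import *
rows([.461,-.4415,.0845],95)
c=P('wrist'); im=eyes.snapshot('wrist'); cv2.imwrite('pics/w7.png',im[:,:,::-1])
p=eyes.snapshot('side'); b=[x for x in blobs(p.min(2)>150,300,6000) if abs(x[0][0]-325)<30 and abs(x[0][1]-149)<30]
lo=im.min(2)
for ce,s,m in blobs(lo>140,1500,60000): print(ce.round(),s,'ray ext',[ray(c,u,.016)[:2].round(3).tolist() for u in cv2.boxPoints(cv2.minAreaRect(np.argwhere(m)[:,::-1].astype(np.float32)))])
E
```

```text
tcp_pos: [0.4608, -0.4414, 0.1438]
force: [-0.6, 0.4, -0.6]
finger_gap: 0.513
gripper_force: 42.5
t 34.02 tcp [ 0.4608 -0.4414  0.1438] heading 94.9 tilt z [-0.001  0.001 -1.   ] F [-0.6  0.4 -0.6]
shift [-0.02  0.03  5.93]
wz -0.1
[283. 197.] [  205   152   159   112 13205] ray ext [[0.407, -0.471], [0.407, -0.393], [0.509, -0.385], [0.521, -0.462]]
[541. 356.] [ 506  322   54   72 2009] ray ext [[0.639, -0.502], [0.68, -0.499], [0.704, -0.567], [0.66, -0.57]]
```

```bash
python3 -m inch '[{"dx":0,"dy":0,"dz":1.5,"wx":0,"wy":0,"wz":0},{"dx":0,"dy":0,"dz":2,"wx":0,"wy":0,"wz":0},{"dx":0,"dy":0,"dz":1,"wx":0,"wy":0,"wz":0},{"dx":0,"dy":0,"dz":0.6,"wx":0,"wy":0,"wz":0},{"dx":0,"dy":0,"dz":0.3,"wx":0,"wy":0,"wz":0},{"dx":0,"dy":0,"dz":0.2,"wx":0,"wy":0,"wz":0},{"dx":0,"dy":0,"dz":0.1,"wx":0,"wy":0,"wz":0},{"dx":0,"dy":0,"dz":0.1,"wx":0,"wy":0,"wz":0},{"dx":0,"dy":0,"dz":0,"wx":0,"wy":0,"wz":0}]' | grep -E "force|tcp"
```

```text
tcp_pos: [0.4612, -0.4417, 0.0868]
force: [0.2, -0.3, -0.9]
gripper_force: 42.6
```

```bash
python3 -m inch '[{"dx":0,"dy":0,"dz":0.1,"wx":0,"wy":0,"wz":0},{"dx":0,"dy":0,"dz":0.08,"wx":0,"wy":0,"wz":0},{"dx":0,"dy":0,"dz":0,"wx":0,"wy":0,"wz":0}]' | grep -E "force: \[|tcp"
python3 -m inch '[{"dx":0,"dy":0,"dz":0,"wx":0,"wy":0,"wz":0},{"dx":0,"dy":0,"dz":0,"wx":0,"wy":0,"wz":0},{"dx":0,"dy":0,"dz":0,"wx":0,"wy":0,"wz":0}]' 0.64 | grep -E "force|tcp|gap"
python3 -m inch '[{"dx":0,"dy":0,"dz":-1,"wx":0,"wy":0,"wz":0},{"dx":0,"dy":0,"dz":-2,"wx":0,"wy":0,"wz":0},{"dx":0,"dy":0,"dz":-3,"wx":0,"wy":0,"wz":0},{"dx":0,"dy":0,"dz":-3,"wx":0,"wy":0,"wz":0},{"dx":0,"dy":0,"dz":-3,"wx":0,"wy":0,"wz":0},{"dx":0,"dy":0,"dz":0,"wx":0,"wy":0,"wz":0},{"dx":0,"dy":0,"dz":0,"wx":0,"wy":0,"wz":0}]' | grep -E "force|tcp|gap"
python3 - <<'E'
from h import *
rows()
c=P('wrist'); im=eyes.snapshot('wrist'); cv2.imwrite('pics/w8.png',im[:,:,::-1])
for ce,s,m in blobs(im.min(2)>110,2500,60000):
    print(ce.round(),s)
    cs,h=cv2.findContours(m.astype(np.uint8),cv2.RETR_CCOMP,cv2.CHAIN_APPROX_NONE)
    for k,x in enumerate(cs):
        if cv2.contourArea(x)>800:
            e=cv2.fitEllipse(x) if h[0][k][3]>=0 else cv2.minAreaRect(x); print(' hole' if h[0][k][3]>=0 else ' outer',np.round(e[0],1),np.round(e[1],1),ray(c,e[0],.016)[:2].round(4))
# gauge still home: cap seen in the side view
p=eyes.snapshot('side'); g=p[300:322,250:270].min(2)>150; q=cv2.imread('pics/side0.png')[300:322,250:270].min(2)>150
print('gauge cap now/start',np.argwhere(g).mean(0)[::-1]+[250,300],np.argwhere(q).mean(0)[::-1]+[250,300])
q=cv2.imread('pics/side0.png')[:,:,::-1]; d=np.abs(p.astype(int)-q).max(2)>60
for n,(x0,x1,y0,y1) in dict(gauge=(240,290,295,355),padsLM=(235,275,228,280),timer=(195,230,188,218),marker=(328,395,218,238)).items(): print(n,'changed px',d[y0:y1,x0:x1].sum())
E
```

```text
tcp_pos: [0.4612, -0.4417, 0.0852]
force: [-0.5, 0.8, 1.4]
tcp_pos: [0.4612, -0.4416, 0.0847]
force: [0.6, -0.5, -0.3]
finger_gap: 0.639
gripper_force: 0.0
tcp_pos: [0.4609, -0.4413, 0.2051]
force: [-0.3, 0.5, 0.1]
finger_gap: 0.641
gripper_force: 0.0
t 36.88 tcp [ 0.4609 -0.4413  0.2051] heading 95.0 tilt z [-0.  0. -1.] F [-0.3  0.5  0.1]
[284. 202.] [  215   145   163   128 11865]
 outer [293.5 206.3] [155.8 128.5] [ 0.4718 -0.4413]
 hole [282. 206.] [52.1 54.2] [ 0.4615 -0.442 ]
[527. 313.] [ 459  232  101  158 7433]
 outer [509.  310.5] [157. 100.] [ 0.6966 -0.5301]
gauge cap now/start [259.65753425 310.83561644] [259.64788732 310.90140845]
gauge changed px 0
padsLM changed px 240
timer changed px 0
marker changed px 50
```

```bash
python3 - <<'E'
from h import *
p=eyes.snapshot('side')[:,:,::-1]; q=cv2.imread('pics/side0.png')
for im in (q,p):
    g=np.zeros(im.shape[:2],bool); g[195:288,222:295]=im.max(2)[195:288,222:295]<40
    print([(c.round(1).tolist(),int(s[4])) for c,s,m in blobs(g,120,800)])
    r=cv2.inRange(im,(0,0,120),(70,70,255)); r[:, :330]=0; r[:,400:]=0; r[:215]=0; r[240:]=0; print('red cap',np.argwhere(r).mean(0))
E
```

```text
[([268.6, 216.0], 197), ([287.0, 242.7], 213), ([258.9, 240.4], 182), ([249.2, 264.4], 192), ([284.7, 267.3], 257)]
red cap [230.92156863 381.43137255]
[([260.2, 239.3], 243), ([249.2, 265.2], 152)]
red cap [230.50413223 381.52892562]
```

```bash
python3 -c "
from station import workorder; print(workorder.sign_off())"
```

```text
the job is handed in; nothing more can be done
None
```

The job is handed in at about 37 s, with no verdict shown: the needle read about 3.1 (left), 2.3 (middle) and 1.35 (right) with pushes of about 9–10 N, the gauge is back in its stand, and the right pad, the softest, lies centred in the white tray.

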